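# Load the candle pockets, then hold the gift box open

### The job

Put the pink candle jar into the front pocket of the gift box's candle block (the pocket on the handle side) and the blue one into the rear pocket (hinge side), standing fully down, keeping the jars upright and the lid shut meanwhile. Then raise the sprung lid, which has a brass loop handle, to 60 degrees and finish while still holding it there, so that roses can be laid in; it snaps shut if let go. Leave the other things on the bench where they are.

Things in the scene. Friction and masses are not known exactly. Their poses are not given: they have to be found in the camera images.
- giftbox: Pale wooden gift box fixed to the bench. Origin: on the bench under the centre of the lidded bay. Its x axis points from the handle (front) side to the hinge (rear) side, y to the candle block, z up. Lidded bay 150 (x) by 180 (y) by 80 high; the lid closes it, top face at 89. Against its +y side stands a darker wooden candle block, 150 (x) by 105 (y) by 40 high, with two round pockets open at the top, 76 apart along x.
- pocket_front (a point): Centre of the mouth of the front pocket (handle side), level with the candle block's top face, 40 above the bench. Pocket 49 across, 25 deep, flat floor 15 above the bench. It lies 57 from the side of the lidded bay. Axes as giftbox.
- pocket_rear (a point): The same for the rear pocket (hinge side), 76 further along the box's x.
- candle_pink: Loose pink candle jar, plain upright cylinder 44 across, 65 high, about 140 g, flat top of the same colour with a small silver dot. Origin: centre of its underside; z up through its top. Standing in a pocket it sticks out 40 above the block and its underside lies 25 below the pocket's mouth.
- candle_blue: Loose blue candle jar, same size and origin.
- lid_angle (a joint): Angle of the lid in rad: 0 shut, grows as the front edge rises, stop at 1.4. Target 60 degrees = 1.047. A spring and the weight (about 350 g) close it from every angle; lifting by the handle takes about 2 to 4 N.
- lid: The lid with its handle, one piece. Origin on the hinge line; its x axis points along the panel from front edge to hinge, z out of its top face. Panel 150 (hinge to front edge) by 180 by 8, pale wood with a pink stripe.
- lid_hinge (a point): Middle of the hinge line, at the rear top edge of the lidded bay, 84 above the bench. The hinge line runs along the box's y.
- handle (a point): Brass loop handle in the plane of the lid, standing out beyond its front edge. The point is the middle of the grip bar, which is round, 10 thick, 100 long along the box's y, 205 from the hinge line, 84 above the bench when shut (about 260 at 60 degrees). Clear gap of 50 between bar and lid edge; two round arms 100 apart join them. Turns with the lid: its x axis points to the hinge. A bar pinched from above can turn between the fingers.
- shears: Bystander: orange-handled pruning shears lying flat, about 165 long, 18 high.
- tape: Bystander: green tape roll lying flat, 70 across, 20 high.
- spool: Bystander: pink ribbon spool standing on end, 70 across, 40 high.
- sprayer: Bystander: upright bottle with green label, 64 across, 170 high.
- succulent: Bystander: small terracotta pot plant, 84 across, about 120 high.
Mind the look-alikes: they are no part of the job. What is shaped like the candle_pink but orange or turquoise is not meant. Of the things that look like the candle_blue, take the one that is farthest to the robot's left at the start.

How it is judged:
By the outcome, as a careful person would: the job done as asked, in the order asked, and still so for the second after the job is handed in, while the arm keeps its last pose, push and grip.
It also fails if it takes over 72 s, if anything falls off the work surface, if the arm or the gripper's body presses on something with over 40 N, if the wrist force passes 120 N, or if a joint passes its speed limit or range.

### The arm

A 6-joint arm with a two-finger parallel gripper is mounted at the origin on the work surface. World frame = base frame: x ahead of the robot, y to its left, z up, the work surface at z = 0. Lengths are in m, angles in rad, forces in N, time in s.
With the tool pointing down it reaches from about 0.25 to 0.725 m from the base axis. Payload 4 kg.
Tool frame: the origin (TCP) lies on the front face of the gripper's body, between the roots of the fingers; the fingertips stand 73 mm ahead of it and the grasp point (between the pads) lies 54 mm ahead of it; z points along the fingers, y is the line along which they close (so a half turn about z gives the same grasp; the last joint's range is limited). The gripper opens to 85 mm and grips with 20 to 120 N. Pads are 22 mm wide; open, the fingers measure 114 mm over their backs; the gripper's body (76 mm by 85 mm) begins 54 mm behind the grasp point. The pads swing forward as they close: fully open they stand 13 mm farther back than shut.
Start: joints at [1.331, 0.241, 0.005, 1.335, 0, 1.571], TCP at [0.119, 0.486, 0.304] pointing down, gripper open.
Joint ranges: [-2.72, 2.72], [-1.05, 1.87], [-1.09, 1.28], [-1.99, 2.15], [-1.42, 1.44], [-3.14, 3.14]. Speed limits (rad/s): [2.79, 2.79, 3.14, 3.14, 3.14, 3.14].

### API

Orientations are given as a unit quaternion [x, y, z, w].
In Python, from workcell import bot gives the robot as it stands. The module is installed in compiled form; this text tells all that it offers.
- The arm moves only by the tool step_arm, never from a script. Its argument "rows" is a list of rows, each a list of 2 entries, a list of its own where there are three numbers: the shift along the tool's x, y, z in mm, then the turn about the tool's z in degrees. A call has 1 to 12 rows; each row is the pose to reach, as a shift and turn from the pose commanded when the call began, along the tool's axes at that moment; what a row does not reach only later rows make up. A row lasts 1/8 s, in which the tool goes at most 62.5 mm and 10.7 degrees, less where a joint would pass 70% of its speed; a pose out of reach is approached as far as the arm can. A call with a gripper value outside its range is refused whole. "claw" is the gripper's target within -1 to 1 (shut at 1, half-way at 0, fully open at -1), set as the call begins (left out, the last holds). The fingers move at their own pace and stop on an object; the grip force is fixed at half the most. Time passes only in rows, so rows that repeat a pose let the fingers close. It gives the time, the measured TCP pose, the force, the opening and the grip force at its end, in the units of the state.
- bot.get_obs(): the state, without advancing time (a new reading comes with each control period).
- bot.camera(name): name is "side" or "top"; returns (picture, depth): 420x560x3 uint8, red, green, blue; 420x560 float32, m along the optical axis (not along the pixel's ray), 0 where there is no reading.
- bot.camera_params(name): a dict with "fx", "fy", "cx", "cy" (pixels), "pose" (4x4, takes a point from camera to world coordinates). Camera axes: x right, y up, looking along -z (the intrinsics and any distortion apply to the point x, -y, -z); pixel columns grow to the right and rows downward; lengths in m; the calibration is good to about 2 mm. A picture is of the moment at which its call begins. camera_params takes no time and is no camera call.
- bot.job_done(): hands the job in; it is judged then, once.
Trained networks look in the newest picture that a camera, given by its name, has taken for a name from the list of things; names that differ only in an ending like _2 or _b are one class to them, and where a whole thing is asked for, a point or a joint stands for the part that bears it (a point fixed in the world has none). Each returns a list of dicts, best first, with "score" (0 to 1); they miss things now and then, are a little off and sometimes report something else, mostly with a low value. They report only what shows in the picture. A call takes as long as a camera call. They do not tell look-alikes from the thing itself.
- bot.trace(target, camera): "pixels" (420x560 bool, what is visible of it) and "uv" ([column, row] in pixels, amid what is visible of it).
The state is a dict: "clock": time; "joint_pos": joint angles; "joint_vel": joint speeds; "tau": joint torques, N m; "eef_pos": TCP position; "tool_rot": TCP orientation; "ft_force": force on the tool from outside, world axes, zero at the start; "ft_torque": the same for the moment, N m; "grip_width": finger opening in m; "grasp_force": force on a finger pad.
Only numpy, scipy, OpenCV 4.12 (cv2) and the standard library are available. Lean on these libraries where they do the work, as an engineer would, in place of code of your own. Each camera call takes 0.05 s, during which the arm holds its last target. There are 200 camera calls.

## Working session

There is one attempt and no reset: what is moved stays moved. The work goes in short steps, Python scripts to look and compute and a tool call to move; the robot and the scene stay as the last step left them, time stands still between calls to the robot, and variables do not carry over. Pictures are saved under pics/ and viewed, at most 10 in all, crops included, and the job is handed in when it is done.

Besides the shell and the picture viewer there is one more tool, called in YAML: its name, and indented under it one key for each argument. step_arm: Moves the arm, as the interface text tells. Its arguments: {"type":"object","properties":{"rows":{"type":"array"},"claw":{"type":"number"}},"required":["rows"]}

```bash
mkdir -p pics
cat > h.py <<'E'
import numpy as np,cv2
from workcell import bot
def world(cam,uv,d):
    p=bot.camera_params(cam); u,v=uv
    c=np.array([(u-p['cx'])/p['fx']*d,-(v-p['cy'])/p['fy']*d,-d,1]); return (np.array(p['pose'])@c)[:3]
def cloud(cam,depth,mask):
    p=bot.camera_params(cam); v,u=np.nonzero(mask&(depth>0)); d=depth[v,u]
    return (np.array(p['pose'])@np.stack([(u-p['cx'])/p['fx']*d,-(v-p['cy'])/p['fy']*d,-d,np.ones_like(d)]))[:3].T
E
python3 - <<'E'
from h import *
for c in('top','side'):
    im,d=bot.camera(c); cv2.imwrite(f'pics/{c}0.png',im[:,:,::-1]); np.save(f'{c}0.npy',d); p=bot.camera_params(c); print(c,{k:(np.round(v,3).tolist()) for k,v in p.items()})
    for t in('candle_pink','candle_blue','handle','giftbox','lid'):
        for r in bot.trace(t,c)[:6]:
            P=cloud(c,d,r['pixels']); print(t,round(r['score'],2),np.round(r['uv']),r['pixels'].sum(),np.round(np.median(P,0),3) if len(P) else None, np.round(np.percentile(P,[2,98],axis=0),3).tolist() if len(P) else None)
o=bot.get_obs();print(o)
E
```

```text
top {'fx': 507.501, 'fy': 507.501, 'cx': 280.326, 'cy': 202.876, 'pose': [[-0.006, 0.994, -0.111, 0.317], [-1.0, -0.007, -0.013, -0.035], [-0.014, 0.111, 0.994, 1.483], [0.0, 0.0, 0.0, 1.0]]}
candle_pink 0.68 [171. 241.] 249 [0.368 0.295 0.065] [[0.347, 0.279, 0.013], [0.388, 0.318, 0.072]]
candle_pink 0.68 [160. 279.] 234 [0.266 0.316 0.065] [[0.248, 0.302, 0.013], [0.285, 0.34, 0.072]]
candle_pink 0.53 [143. 245.] 307 [0.358 0.373 0.064] [[0.339, 0.358, -0.002], [0.38, 0.415, 0.072]]
candle_blue 0.74 [416. 204.] 262 [ 0.475 -0.405  0.063] [[0.456, -0.43, 0.009], [0.496, -0.389, 0.071]]
candle_blue 0.56 [393. 226.] 273 [ 0.409 -0.336  0.063] [[0.388, -0.368, -0.003], [0.432, -0.318, 0.071]]
handle 0.8 [287. 153.] 3825 [ 0.614 -0.033  0.089] [[0.493, -0.123, 0.009], [0.703, 0.056, 0.096]]
giftbox 0.89 [269. 157.] 5937 [0.6   0.006 0.087] [[0.502, -0.121, 0.009], [0.697, 0.152, 0.095]]
lid 0.91 [284. 152.] 3862 [ 0.614 -0.035  0.089] [[0.493, -0.123, 0.003], [0.703, 0.056, 0.096]]
side {'fx': 519.247, 'fy': 519.247, 'cx': 283.32, 'cy': 209.618, 'pose': [[0.87, 0.309, -0.384, -0.123], 
[... 1089 characters left out ...]
 0.093]]
{'clock': 0.6, 'joint_pos': array([ 1.33101895e+00,  2.40545998e-01,  5.01138115e-03,  1.33518624e+00,
       -1.45822450e-09,  1.57077610e+00]), 'joint_vel': array([ 0.0017876 ,  0.0002299 ,  0.00106241,  0.00054063, -0.00148687,
       -0.00192876]), 'tau': array([-2.78037987e-04, -3.71970999e+01,  2.52572483e+01,  1.37050403e-03,
       -1.04812302e-04,  2.81359299e-06]), 'eef_pos': array([0.11874453, 0.48570091, 0.30393782]), 'tool_rot': array([1.19591655e-01, 9.92823164e-01, 3.74662826e-05, 4.51454716e-06]), 'ft_force': array([ 1.08582139,  0.45329808, -0.19413673]), 'ft_torque': array([0.03706991, 0.02130689, 0.04656598]), 'grasp_force': 0.0, 'grip_width': 0.08507266332964065}
```

Run:
```python
import cv2,numpy as np
t=cv2.imread('pics/top0.png');s=cv2.imread('pics/side0.png')
cv2.imwrite('pics/v1.png',cv2.resize(t[110:320,110:450],None,fx=2.3,fy=2.3,interpolation=cv2.INTER_CUBIC))
a=cv2.resize(t[215:305,115:205],(300,300),interpolation=cv2.INTER_CUBIC);b=cv2.resize(t[180:270,360:450],(300,300),interpolation=cv2.INTER_CUBIC)
c=cv2.resize(s[130:330,160:400],(600,500))[:300]
cv2.imwrite('pics/v2.png',np.vstack([np.hstack([a,b])]))
```

```text
(no output)
```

View pics/v1.png

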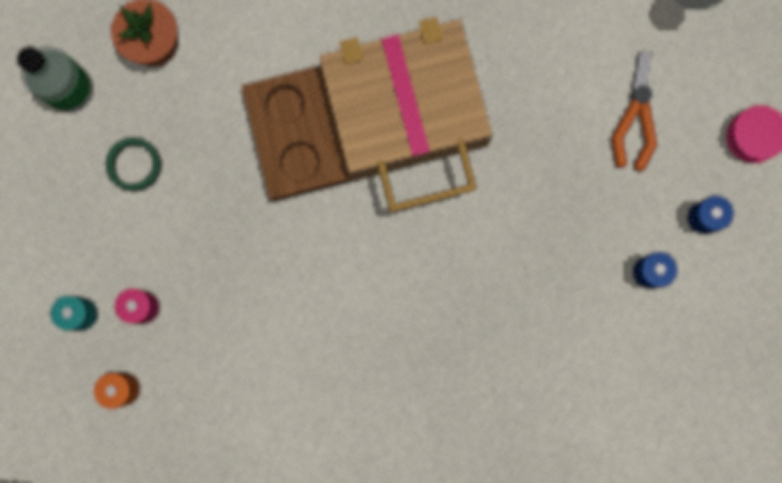

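View pics/v2.png

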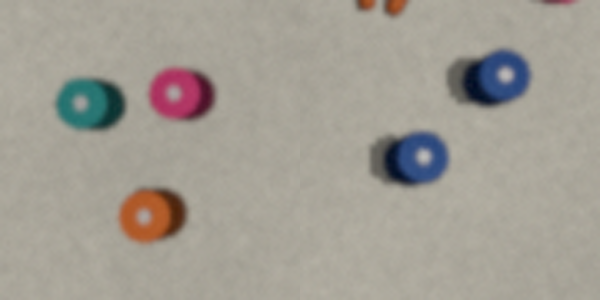

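View pics/side0.png

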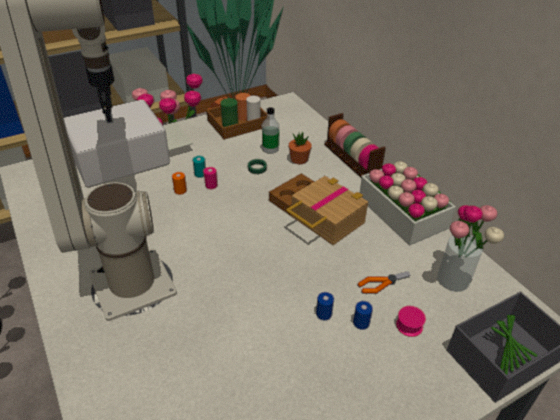

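The top view (`v1` = crop from (110,110), ×2.3) shows five jars:
- **Turquoise:** (143,245), a look-alike.
- **Orange:** (160,279), a look-alike.
- **Pink:** (171,241). This is the one wanted, as the only pink one.
- **Blue:** (393,226) and (416,204). Image left is robot left (+y), so the one at (393,226), y=-0.336, is farthest left and is the one meant. The enlarged crop confirms this.

The box is at about (269,157), with its handle towards the robot, the candle block on the left, and the pockets at about (234,155) and (240,180).

```bash
cat >> h.py <<'E'
def onplane(cam,uv,z):
    p=bot.camera_params(cam);T=np.array(p['pose']);uv=np.atleast_2d(uv).astype(float)
    r=np.c_[(uv[:,0]-p['cx'])/p['fx'],-(uv[:,1]-p['cy'])/p['fy'],-np.ones(len(uv))]@T[:3,:3].T
    return T[:3,3]+r*((z-T[2,3])/r[:,2])[:,None]
def wimg(cam,d):
    m=np.ones(d.shape,bool); p=bot.camera_params(cam);v,u=np.indices(d.shape)
    return np.stack([(u-p['cx'])/p['fx']*d,-(v-p['cy'])/p['fy']*d,-d],-1)@np.array(p['pose'])[:3,:3].T+np.array(p['pose'])[:3,3]
def boxpts(W,lo,hi,zlo,zhi):
    return (W[...,0]>lo[0])&(W[...,0]<hi[0])&(W[...,1]>lo[1])&(W[...,1]<hi[1])&(W[...,2]>zlo)&(W[...,2]<zhi)
def uvs(m): v,u=np.nonzero(m); return np.c_[u,v]
E
cat > m.py <<'E'
from h import *
for c in('top','side'):
    d=np.load(f'{c}0.npy');W=wimg(c,d)
    for n,(x,y) in dict(pink=(.368,.295),blue=(.409,-.336)).items():
        m=boxpts(W,(x-.035,y-.035),(x+.035,y+.035),.06,.075)
        print(c,n,m.sum(),onplane(c,uvs(m).mean(0),.065)[0].round(4),'z',np.median(W[m][:,2]).round(4))
    m=boxpts(W,(.48,-.13),(.75,.1),.083,.1); m=cv2.morphologyEx(m.astype(np.uint8),cv2.MORPH_OPEN,np.ones((7,7)))>0
    P=onplane(c,uvs(m),.089)
    (cx,cy),s,a=cv2.minAreaRect((P[:,:2]*1000).astype(np.float32)); print(c,'lid',cx,cy,s,a,'z',np.median(W[m][:,2]),'centroid',P.mean(0))
    m=boxpts(W,(.48,.03),(.72,.18),.034,.046)
    P=onplane(c,uvs(m),.04);(cx,cy),s,a=cv2.minAreaRect((P[:,:2]*1000).astype(np.float32)); print(c,'block',cx,cy,s,a,'z',np.median(W[m][:,2]))
    m=boxpts(W,(.50,.07),(.70,.145),.005,.033).astype(np.uint8)
    n,l,st,ce=cv2.connectedComponentsWithStats(m)
    for i in range(1,n):
        if st[i,4]>15: print(c,'hole',st[i],onplane(c,ce[i],.04)[0].round(4))
    m=boxpts(W,(.45,-.15),(.56,.1),.07,.1)
    q=W[m];q=q[q[:,0]<.52]; print(c,'front',len(q))
    # handle bar: farthest front
    ex=np.array([np.cos(.25),np.sin(.25)]); t=W[m][:,:2]@ex
    k=t<t.min()+.012; b=W[m][k]; print(c,'bar',len(b),b.mean(0).round(4),np.ptp(b,axis=0).round(3))
E
python3 m.py
```

```text
top pink 184 [0.3683 0.3009 0.065 ] z 0.0665
top blue 188 [ 0.4081 -0.3398  0.065 ] z 0.065
top lid 624.9356689453125 -32.07069396972656 (159.8787384033203, 179.5006561279297) 14.1903715133667 z 0.08960620952260889 centroid [ 0.6238058 -0.0337521  0.089    ]
top block 586.131103515625 102.06059265136719 (151.56442260742188, 109.93769073486328) 14.26640510559082 z 0.04077216037712572
top hole [226 147  16  16 208] [0.6209 0.1183 0.04  ]
top hole [232 172  17  16 219] [0.5475 0.0998 0.04  ]
top hole [228 191  23   7  35] [0.5058 0.1017 0.04  ]
top front 195
top bar 146 [ 0.4949 -0.0652  0.0889] [0.035 0.103 0.018]
side pink 88 [0.3661 0.2942 0.065 ] z 0.0641
side blue 189 [ 0.4053 -0.345   0.065 ] z 0.0645
side lid 621.1866455078125 -39.28099822998047 (164.29734802246094, 186.05343627929688) 16.342449188232422 z 0.08797182639537571 centroid [ 0.61715681 -0.04231306  0.089     ]
side block 581.9584350585938 103.12562561035156 (155.29861450195312, 100.94419860839844) 14.209941864013672 z 0.03897007465458002
side hole [296 181  14   8  73] [0.6168 0.1146 0.04  ]
side hole [280 190  14   9  89] [0.5431 0.0934 0.04  ]
side hole [269 194  15  15  94] [0.4964 0.0784 0.04  ]
side front 149
side bar 105 [ 0.4933 -0.0721  0.0866] [0.035 0.104 0.015]
```

```bash
cat >> h.py <<'E'
from scipy.spatial.transform import Rotation as R
def plan(*targets,yaw=None):
    "targets: grasp point xyz"
    o=bot.get_obs();Rm=R.from_quat(o['tool_rot']).as_matrix();a=np.degrees(np.arctan2(Rm[1,1],Rm[0,1]))
    t=0 if yaw is None else -((yaw-a+90)%180-90)
    print('clk',round(o['clock'],2),'tcp',o['eef_pos'].round(4),'yaw',a.round(2),'turn',round(t,1),'w',round(o['grip_width'],4),'F',o['ft_force'].round(1),'j',o['joint_pos'].round(2))
    for p in targets: print((Rm.T@(np.array(p)+[0,0,.054]-o['eef_pos'])*1000).round(1).tolist())
E
python3 -c "
from h import *
plan((.368,.299,.146),(.368,.299,.047),yaw=14.2)"
```

```text
clk 0.6 tcp [0.1187 0.4857 0.3039] yaw 76.26 turn 62.1 w 0.0851 F [ 1.1  0.5 -0.2] j [ 1.33  0.24  0.01  1.34 -0.    1.57]
[-286.5, -122.2, 103.9]
[-286.5, -122.2, 202.9]
```

step_arm:
  rows:
    - [[-48,-20,17],10]
    - [[-96,-41,35],20]
    - [[-144,-61,52],31]
    - [[-192,-82,70],41]
    - [[-240,-102,87],52]
    - [[-286,-122,104],62]
    - [[-286,-122,104],62]
    - [[-286,-122,104],62]
  claw: -1

```text
clock: 1.6
eef_pos: [0.3675, 0.2993, 0.2]
tool_rot: [0.614, 0.79, -0.0, -0.0]
ft_force: [1.0, 0.3, -0.5]
grip_width: 0.0854
grasp_force: 0.0
```

Run:
```python
from h import *
plan((.368,.299,.146),(.368,.299,.047),yaw=14.2)
c='side'
im,d=bot.camera(c);cv2.imwrite('pics/v3.png',cv2.resize(im[60:240,120:360,::-1],None,fx=3,fy=3))
```

```text
clk 1.6 tcp [0.3675 0.2993 0.2   ] yaw 14.29 turn 0.1 w 0.0854 F [ 1.   0.3 -0.5] j [ 0.68  0.26 -0.25  1.06  0.    2.  ]
[-0.5, 0.4, 0.0]
[-0.5, 0.5, 99.0]
```

View pics/v3.png

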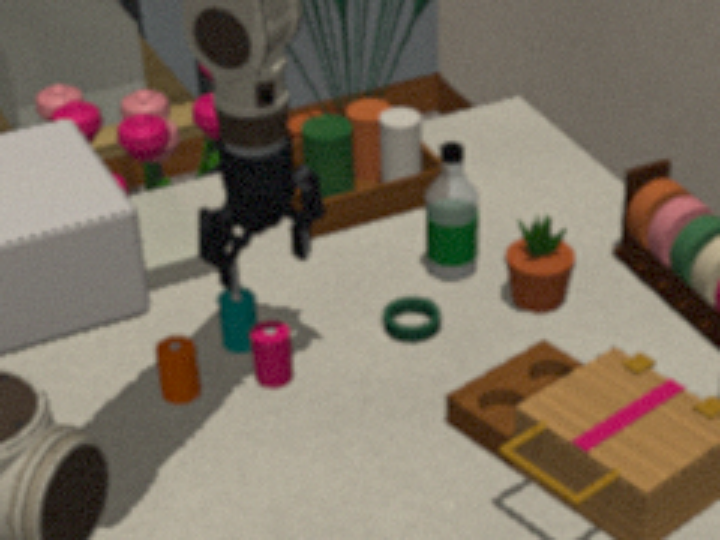

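The crop shows the open gripper above the pink jar, which is at (270,355) in the crop. The turquoise jar is behind it at (237,320), clear of the fingers. I'm descending now.

step_arm:
  rows:
    - [[0,0,30],0]
    - [[0,0,60],0]
    - [[0,0,85],0]
    - [[0,0,99],0]
    - [[0,0,99],0]

```text
clock: 2.28
eef_pos: [0.3667, 0.2997, 0.1006]
tool_rot: [0.613, 0.79, -0.001, -0.0]
ft_force: [-0.4, -0.4, -0.1]
grip_width: 0.0854
grasp_force: 0.0
```

step_arm:
  rows:
    - [[0,0,0],0]
    - [[0,0,0],0]
    - [[0,0,0],0]
    - [[0,0,0],0]
    - [[0,0,0],0]
    - [[0,0,0],0]
  claw: 1

```text
clock: 3.02
eef_pos: [0.3682, 0.2998, 0.1021]
tool_rot: [0.614, 0.789, 0.001, 0.0]
ft_force: [-0.2, -0.6, 6.7]
grip_width: 0.0429
grasp_force: 60.8
```

step_arm:
  rows:
    - [[0,0,-30],0]
    - [[0,0,-70],0]
    - [[0,0,-110],0]
    - [[0,0,-110],0]

```text
clock: 3.52
eef_pos: [0.3693, 0.3005, 0.2143]
tool_rot: [0.614, 0.789, 0.004, 0.001]
ft_force: [1.2, -0.0, -2.0]
grip_width: 0.0424
grasp_force: 61.1
```

Run:
```python
from h import *
plan((.5475,.0998,.15),yaw=14.2)
```

```text
clk 3.52 tcp [0.3693 0.3005 0.2143] yaw 14.25 turn 0.0 w 0.0424 F [ 1.2 -0.  -2. ] j [ 0.68  0.25 -0.23  1.09 -0.    2.01]
[-238.4, 123.2, 10.4]
```

step_arm:
  rows:
    - [[-40,21,0],0]
    - [[-80,41,0],0]
    - [[-120,62,0],0]
    - [[-160,82,0],0]
    - [[-200,103,0],0]
    - [[-238,123,0],0]
    - [[-238,123,0],0]
    - [[-238,123,0],0]
    - [[-238,123,0],0]

```text
clock: 4.65
eef_pos: [0.5444, 0.0997, 0.2104]
tool_rot: [0.613, 0.79, -0.0, -0.001]
ft_force: [-0.1, -0.5, -1.4]
grip_width: 0.0432
grasp_force: 61.2
```

```bash
cat > k.py <<'E'
import sys
from h import *
col=sys.argv[1]; plan()
for c in('top','side'):
    im,d=bot.camera(c);cv2.imwrite(f'pics/{col}_{c}.png',im[:,:,::-1]);W=wimg(c,d);np.save(f'{c}1.npy',d)
    g=bot.get_obs()['eef_pos']-[0,0,.054]
    h=cv2.cvtColor(im,cv2.COLOR_RGB2HSV);H=h[...,0].astype(int)
    cm=((H>160)|(H<3)) if col=='pink' else ((H>100)&(H<130))
    m=cm&(h[...,1]>110)&boxpts(W,g[:2]-.05,g[:2]+.05,g[2]-.06,g[2]+.04)
    P=W[m]
    if len(P)<20: print(c,'few',len(P));continue
    # fit vertical cylinder radius 22 to the seen side points below finger level
    from scipy.optimize import least_squares
    s=P[(P[:,2]<g[2]+.012)]
    print(c,len(P),len(s),'z range',np.percentile(P[:,2],[1,50,99]).round(4))
    if len(s)>15:
        r=least_squares(lambda q:np.hypot(s[:,0]-q[0],s[:,1]-q[1])-.022,g[:2],loss='soft_l1',f_scale=.002); print(' axis',r.x.round(4),'rms',np.sqrt(np.mean(r.fun**2)).round(4),'grasp',g.round(4))
E
python3 k.py pink
```

```text
clk 4.65 tcp [0.5444 0.0997 0.2104] yaw 14.34 turn 0 w 0.0432 F [-0.1 -0.5 -1.4] j [ 0.18  0.4  -0.02  1.15  0.    1.5 ]
top few 0
side 224 157 z range [0.1102 0.1496 0.1857]
 axis [0.5463 0.0999] rms 0.0027 grasp [0.5447 0.0998 0.1568]
```

```bash
cat >> h.py <<'E'
def proj(cam,P):
    p=bot.camera_params(cam);T=np.linalg.inv(np.array(p['pose']));q=np.asarray(P)@T[:3,:3].T+T[:3,3]
    return np.c_[p['cx']+p['fx']*q[:,0]/-q[:,2],p['cy']-p['fy']*q[:,1]/-q[:,2]]
def circ(c,r,z,n=72):
    t=np.linspace(0,2*np.pi,n);return np.c_[c[0]+r*np.cos(t),c[1]+r*np.sin(t),np.full(n,z)]
E
python3 - <<'E'
from h import *
a=np.radians(14.2);ex=np.array([np.cos(a),np.sin(a)]);ey=np.array([-np.sin(a),np.cos(a)])
mid=np.array([.5845,.1093])
out=[]
for c,f,x0,y0,w,hh in(('side','pics/pink_side.png',255,150,75,75),('top','pics/top0.png',205,125,75,75)):
    im=cv2.imread(f);k=5.3
    big=cv2.resize(im[y0:y0+hh,x0:x0+w],None,fx=k,fy=k,interpolation=cv2.INTER_CUBIC)
    def dr(P,col):cv2.polylines(big,[(((proj(c,P)-[x0,y0]+.5)*k)).astype(int)],False,col,1)
    for s in(-1,1): dr(circ(mid+s*.038*ex,.0245,.04),(0,255,0))
    b=[mid+i*.075*ex+(j-.147)*ey for i,j in((-1,.09),(1,.09),(1,.195),(-1,.195),(-1,.09))]
    dr(np.c_[b,np.full(5,.04)],(255,255,0))
    if c=='side': 
        g=[.5447+.0013*ey[0],.0998+.0013*ey[1]]
        dr(circ(g,.022,.110),(255,0,0));dr(circ(g,.022,.175),(255,0,0))
    out.append(big)
cv2.imwrite('pics/v4.png',np.hstack(out))
E
```

```text
(no output)
```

View pics/v4.png

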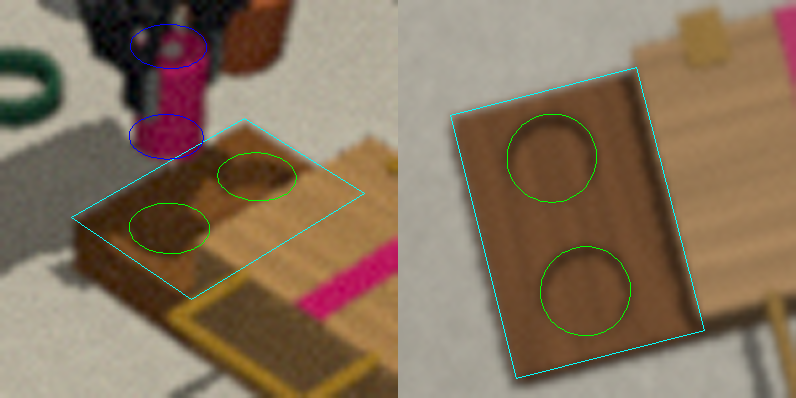

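```bash
cat > avg.py <<'E'
from h import *
E
cat >> h.py <<'E'
def avg(n=6):
    L=[]
    for _ in range(n): bot.camera('top'); L.append(bot.get_obs()['eef_pos'])
    L=np.array(L);print('avg tcp',L.mean(0).round(4),'std',L.std(0).round(4));return L.mean(0)
E
python3 - <<'E'
from h import *
t=avg();plan((.548,.0987,.062))
Rm=R.from_quat(bot.get_obs()['tool_rot']).as_matrix();print((Rm.T@(np.array([.548,.0987,.116])-t)*1000).round(1))
E
```

```text
avg tcp [0.5451 0.0995 0.2111] std [0.0002 0.0002 0.0001]
clk 5.05 tcp [0.5453 0.0992 0.2111] yaw 14.29 turn 0 w 0.0432 F [-0.2 -0.4 -2.3] j [ 0.18  0.4  -0.01  1.15  0.    1.5 ]
[-1.1, 2.4, 95.1]
[-1.5  2.5 95.1]
```

step_arm:
  rows:
    - [[-1.5,2.5,20],0]
    - [[-1.5,2.5,45],0]
    - [[-1.5,2.5,64],0]
    - [[-1.5,2.5,66],0]
    - [[-1.5,2.5,69],0]
    - [[-1.5,2.5,72],0]
    - [[-1.5,2.5,75],0]

```text
clock: 5.92
eef_pos: [0.5485, 0.0981, 0.1364]
tool_rot: [0.614, 0.789, 0.0, 0.0]
ft_force: [-0.0, -0.2, -0.4]
grip_width: 0.0427
grasp_force: 61.2
```

step_arm:
  rows:
    - [[0,0,4],0]
    - [[0,0,8],0]
    - [[0,0,12],0]
    - [[0,0,15],0]
    - [[0,0,17],0]
    - [[0,0,17],0]

```text
clock: 6.68
eef_pos: [0.5481, 0.098, 0.1187]
tool_rot: [0.614, 0.789, -0.0, -0.0]
ft_force: [-0.5, 0.3, -0.4]
grip_width: 0.0429
grasp_force: 61.2
```

step_arm:
  rows:
    - [[0,0,1],0]
    - [[0,0,2],0]
    - [[0,0,3],0]
    - [[0,0,3],0]

```text
clock: 7.18
eef_pos: [0.5483, 0.098, 0.1171]
tool_rot: [0.614, 0.789, 0.0, 0.0]
ft_force: [-1.0, -0.3, 6.8]
grip_width: 0.0428
grasp_force: 62.0
```

step_arm:
  rows:
    - [[0,0,0],0]
    - [[0,0,0],0]
    - [[0,0,0],0]
    - [[0,0,0],0]
  claw: -0.35

```text
clock: 7.68
eef_pos: [0.5482, 0.0981, 0.1158]
tool_rot: [0.614, 0.789, -0.0, -0.0]
ft_force: [-0.2, 0.1, 0.0]
grip_width: 0.0574
grasp_force: 0.0
```

step_arm:
  rows:
    - [[0,0,-20],0]
    - [[0,0,-50],0]
    - [[0,0,-90],0]
    - [[0,0,-130],0]
    - [[0,0,-130],0]

```text
clock: 8.3
eef_pos: [0.5502, 0.0984, 0.2498]
tool_rot: [0.614, 0.789, 0.003, 0.003]
ft_force: [-1.1, -0.1, 0.2]
grip_width: 0.0575
grasp_force: 0.0
```

Run:
```python
from h import *
t=avg(3);plan((.4081,-.3395,.19),(.4081,-.3395,.047),yaw=14.2)
im,d=bot.camera('side');W=wimg('side',d);m=boxpts(W,(.51,.05),(.59,.14),.05,.1);P=W[m];print(m.sum(),np.percentile(P[:,2],[50,95,99]).round(4),np.median(P,0).round(4))
cv2.imwrite('pics/p.png',im[:,:,::-1])
```

```text
avg tcp [0.5484 0.0981 0.2462] std [0.0006 0.0001 0.0011]
clk 8.45 tcp [0.5477 0.0979 0.245 ] yaw 14.26 turn 0.1 w 0.0576 F [-0.3  0.4 -0.8] j [ 0.18  0.38  0.05  1.24 -0.    1.5 ]
[-389.6, -243.0, 1.3]
[-389.6, -242.8, 144.3]
183 [0.0755 0.0823 0.0837] [0.5439 0.0878 0.0755]
```

step_arm:
  rows:
    - [[-43,-27,0],0]
    - [[-87,-54,0],0]
    - [[-130,-81,0],0]
    - [[-173,-108,0],0]
    - [[-216,-135,0],0]
    - [[-260,-162,0],0]
    - [[-303,-189,0],0]
    - [[-346,-216,0],0]
    - [[-389,-243,0],0]
    - [[-389,-243,35],0]
    - [[-389,-243,35],0]
    - [[-389,-243,35],0]
  claw: -1

```text
clock: 10.0
eef_pos: [0.4085, -0.3383, 0.2107]
tool_rot: [0.614, 0.79, 0.0, -0.001]
ft_force: [-0.2, -1.0, 0.1]
grip_width: 0.0854
grasp_force: 0.0
```

Run:
```python
from h import *
avg(2);plan((.408,-.340,.047),yaw=14.2)
im,d=bot.camera('side');cv2.imwrite('pics/v5.png',cv2.resize(im[210:350,260:440,::-1],None,fx=3,fy=3))
```

```text
avg tcp [ 0.4091 -0.3385  0.2117] std [0.0001 0.0001 0.0002]
clk 10.1 tcp [ 0.4093 -0.3385  0.2119] yaw 14.33 turn 0.1 w 0.0856 F [-0.4 -0.4  0.1] j [-0.69  0.36 -0.08  1.13 -0.    0.63]
[-1.0, -1.7, 110.9]
```

View pics/v5.png

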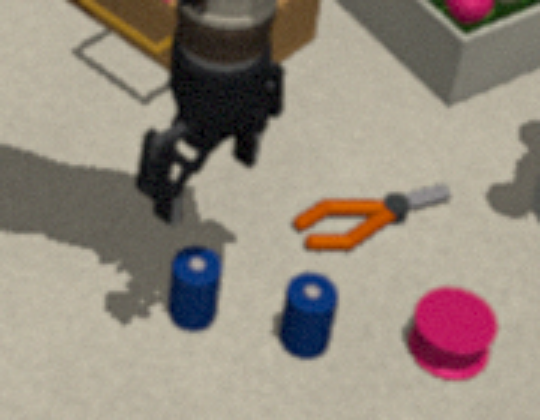

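The open gripper hangs above the left blue jar, at (195,290) in the crop. The other blue jar (310,315) and the shears (370,220) are clear of it.

step_arm:
  rows:
    - [[-1,-1.7,35],0]
    - [[-1,-1.7,70],0]
    - [[-1,-1.7,98],0]
    - [[-1,-1.7,111],0]
    - [[-1,-1.7,111],0]
    - [[-1,-1.7,111],0]

```text
clock: 10.9
eef_pos: [0.4081, -0.3408, 0.1013]
tool_rot: [0.614, 0.789, -0.0, 0.001]
ft_force: [-0.5, 0.5, -0.9]
grip_width: 0.0855
grasp_force: 0.0
```

step_arm:
  rows:
    - [[0,0,0],0]
    - [[0,0,0],0]
    - [[0,0,0],0]
    - [[0,0,0],0]
    - [[0,0,0],0]
    - [[0,0,0],0]
  claw: 1

```text
clock: 11.65
eef_pos: [0.4075, -0.3407, 0.1008]
tool_rot: [0.614, 0.789, -0.0, 0.001]
ft_force: [-0.6, -0.1, 5.3]
grip_width: 0.0426
grasp_force: 60.8
```

Run:
```python
from h import *
avg(3);plan()
```

```text
avg tcp [ 0.4075 -0.3407  0.1008] std [0. 0. 0.]
clk 11.8 tcp [ 0.4075 -0.3407  0.1008] yaw 14.25 turn 0 w 0.0426 F [-1.5  0.5  5.4] j [-0.7   0.48 -0.22  0.87 -0.    0.63]
```

step_arm:
  rows:
    - [[0,0,-30],0]
    - [[0,0,-70],0]
    - [[0,0,-120],0]
    - [[0,0,-120],0]
    - [[0,0,-120],0]

```text
clock: 12.42
eef_pos: [0.4066, -0.3398, 0.219]
tool_rot: [0.614, 0.789, 0.0, -0.001]
ft_force: [0.9, 0.1, -2.5]
grip_width: 0.0425
grasp_force: 61.2
```

Run:
```python
from h import *
avg(3);plan((.6216,.1180,.167),yaw=14.2)
```

```text
avg tcp [ 0.4062 -0.3394  0.218 ] std [0.     0.     0.0002]
clk 12.57 tcp [ 0.4062 -0.3395  0.2179] yaw 14.26 turn 0.1 w 0.0429 F [-0.2  0.4 -1. ] j [-0.7   0.35 -0.07  1.15  0.    0.63]
[390.3, 321.4, -2.6]
```

step_arm:
  rows:
    - [[39,32,-1],0]
    - [[78,64,-2],0]
    - [[117,96,-3],0]
    - [[156,128,-3],0]
    - [[195,160,-3],0]
    - [[234,192,-3],0]
    - [[273,225,-3],0]
    - [[312,257,-3],0]
    - [[351,289,-3],0]
    - [[390,321,-3],0]
    - [[390,321,-3],0]
    - [[390,321,-3],0]

```text
clock: 14.08
eef_pos: [0.6213, 0.1168, 0.2211]
tool_rot: [0.614, 0.79, -0.001, -0.001]
ft_force: [-0.3, -0.7, -1.4]
grip_width: 0.0428
grasp_force: 61.7
```

```bash
python3 - <<'E'
from h import *
avg(3);plan((.6215,.1182,.063),yaw=14.2)
E
python3 k.py blue
python3 - <<'E'
from h import *
a=np.radians(14.2);ex=np.array([np.cos(a),np.sin(a)]);ey=np.array([-np.sin(a),np.cos(a)])
mid=np.array([.5845,.1093]);c='side';im=cv2.imread('pics/blue_side.png');k=6;x0,y0=255,135
big=cv2.resize(im[y0:y0+90,x0:x0+110],None,fx=k,fy=k,interpolation=cv2.INTER_CUBIC)
def dr(P,col):cv2.polylines(big,[(((proj(c,P)-[x0,y0]+.5)*k)).astype(int)],False,col,1)
for s in(-1,1): dr(circ(mid+s*.038*ex,.0245,.04),(0,255,0))
dr(circ(mid-.038*ex,.022,.08),(0,255,255))
g=bot.get_obs()['eef_pos'];
for h in(-.101,-.036): dr(circ(g[:2],.022,g[2]+h),(255,255,0))
cv2.imwrite('pics/v6.png',big)
E
```

```text
avg tcp [0.6215 0.1158 0.222 ] std [0.0001 0.0002 0.0003]
clk 14.22 tcp [0.6216 0.1156 0.2224] yaw 14.17 turn -0.0 w 0.0428 F [-0.2 -0.9 -1.4] j [ 0.18  0.55  0.25  1.27 -0.    1.51]
[2.6, 0.7, 105.4]
clk 14.22 tcp [0.6216 0.1156 0.2224] yaw 14.17 turn 0 w 0.0428 F [-0.2 -0.9 -1.4] j [ 0.18  0.55  0.25  1.27 -0.    1.51]
top few 0
side 196 137 z range [0.1277 0.1637 0.1997]
 axis [0.6236 0.1141] rms 0.0032 grasp [0.6219 0.1156 0.169 ]
```

View pics/v6.png

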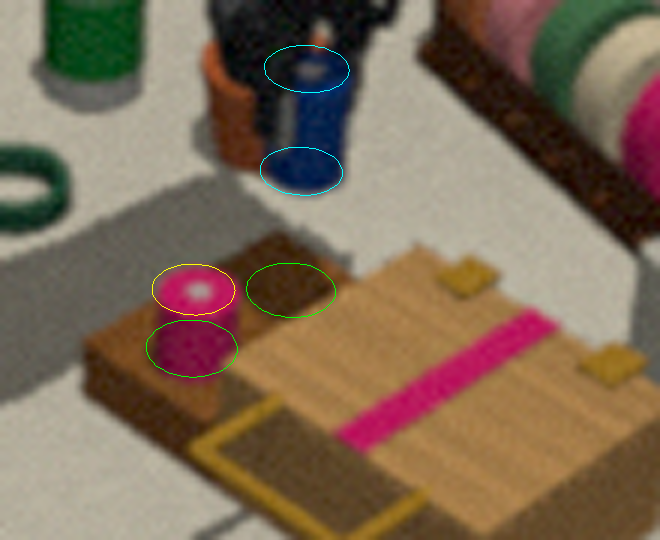

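The side view matches the model outlines except for a constant shift of about 1 pixel, seen on both jars. Pink stands down in the front pocket (dot at (199,290)), and blue (dot at (311,70)) hangs above the rear pocket, whose mouth is at (291,290). I'm lowering it.

step_arm:
  rows:
    - [[2.6,0.7,30],0]
    - [[2.6,0.7,60],0]
    - [[2.6,0.7,76],0]
    - [[2.6,0.7,79],0]
    - [[2.6,0.7,82],0]
    - [[2.6,0.7,85],0]
    - [[2.6,0.7,87],0]
    - [[2.6,0.7,87],0]

```text
clock: 15.32
eef_pos: [0.6231, 0.1196, 0.1405]
tool_rot: [0.614, 0.789, 0.002, 0.002]
ft_force: [-4.5, -1.2, 13.1]
grip_width: 0.0428
grasp_force: 63.2
```

step_arm:
  rows:
    - [[0,0,-7],0]
    - [[0,0,-7],0]
    - [[0,0,-7],0]

```text
clock: 15.7
eef_pos: [0.6222, 0.1196, 0.1426]
tool_rot: [0.614, 0.789, -0.0, -0.0]
ft_force: [0.3, -0.0, -1.5]
grip_width: 0.0426
grasp_force: 61.6
```

Run:
```python
from h import *
avg(4);plan((.622,.117,.08),yaw=14.2)
im,d=bot.camera('side');im2,d2=bot.camera('top')
g=bot.get_obs()['eef_pos'];W=wimg('side',d)
h=cv2.cvtColor(im,cv2.COLOR_RGB2HSV).astype(int)
for n,cm,cx,zt in(('blue',(h[...,0]>100)&(h[...,0]<130),(g[0],g[1]),g[2]-.036),('pink',(h[...,0]>160),(.5477,.1),.08)):
    m=cm&(h[...,1]>80)&boxpts(W,np.array(cx)-.05,np.array(cx)+.05,.0,.2);uv=uvs(m)
    # lower-side silhouette: left/right extents at mid rows
    print(n,m.sum(),uv.min(0),uv.max(0),'model bottoms',proj('side',circ(cx,.022,zt-.04)).min(0).round(1),proj('side',circ(cx,.022,zt-.04)).max(0).round(1))
x0,y0,k=255,135,6
big=cv2.resize(im[y0:y0+90,x0:x0+110,::-1],None,fx=k,fy=k,interpolation=cv2.INTER_CUBIC)
cv2.imwrite('pics/v7.png',big)
```

```text
avg tcp [0.622  0.1195 0.1423] std [0.     0.     0.0001]
clk 15.9 tcp [0.622  0.1195 0.1423] yaw 14.26 turn 0.1 w 0.0428 F [-0.3 -0.3 -1.1] j [ 0.19  0.61  0.13  1.1  -0.    1.51]
[-2.4, -0.6, 8.3]
blue 223 [293 148] [314 186] model bottoms [296.7 172.2] [310.1 180.3]
pink 230 [281 146] [301 198] model bottoms [279.7 188.3] [293.3 196.8]
```

View pics/v7.png

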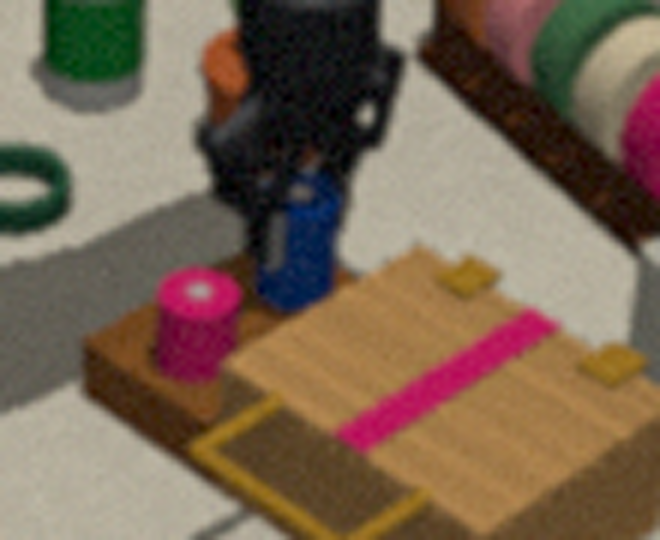

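The blue jar is just above the rear pocket, with its bottom at about (295,305). It's about 2.5 mm too far along box +y compared with where pink settled, so I'm shifting and retrying.

step_arm:
  rows:
    - [[-2.2,-0.5,0],0]
    - [[-2.2,-0.5,0],0]
    - [[-2.2,-0.5,2],0]
    - [[-2.2,-0.5,4],0]
    - [[-2.2,-0.5,6],0]
    - [[-2.2,-0.5,8],0]
    - [[-2.2,-0.5,8],0]

```text
clock: 16.88
eef_pos: [0.6218, 0.1174, 0.1351]
tool_rot: [0.614, 0.789, -0.0, -0.0]
ft_force: [-2.3, 0.6, -1.0]
grip_width: 0.0426
grasp_force: 62.0
```

step_arm:
  rows:
    - [[0,-0.5,4],0]
    - [[0,-0.5,8],0]
    - [[0,-0.5,12],0]
    - [[0,-0.5,15],0]
    - [[0,-0.5,17],0]
    - [[0,-0.5,18],0]
    - [[0,-0.5,18.5],0]
    - [[0,-0.5,18.5],0]

```text
clock: 17.88
eef_pos: [0.6217, 0.1172, 0.1164]
tool_rot: [0.614, 0.789, -0.0, -0.0]
ft_force: [-1.9, 0.6, -1.4]
grip_width: 0.0426
grasp_force: 62.0
```

step_arm:
  rows:
    - [[0,0,1],0]
    - [[0,0,1.5],0]
    - [[0,0,1.5],0]

```text
clock: 18.25
eef_pos: [0.6216, 0.1173, 0.1159]
tool_rot: [0.614, 0.789, 0.0, 0.0]
ft_force: [-4.6, 0.8, 5.5]
grip_width: 0.0427
grasp_force: 62.7
```

step_arm:
  rows:
    - [[0,0,0],0]
    - [[0,0,0],0]
    - [[0,0,0],0]
    - [[0,0,0],0]
  claw: -0.35

```text
clock: 18.75
eef_pos: [0.622, 0.1171, 0.1148]
tool_rot: [0.614, 0.789, 0.0, 0.0]
ft_force: [-0.1, 0.4, 0.1]
grip_width: 0.0576
grasp_force: 0.0
```

step_arm:
  rows:
    - [[0,0,-20],0]
    - [[0,0,-50],0]
    - [[0,0,-90],0]
    - [[0,0,-130],0]
    - [[0,0,-150],0]
    - [[0,0,-150],0]

```text
clock: 19.5
eef_pos: [0.6228, 0.1173, 0.2671]
tool_rot: [0.614, 0.789, 0.002, 0.002]
ft_force: [0.4, -0.9, 0.7]
grip_width: 0.0579
grasp_force: 0.0
```

Run:
```python
from h import *
avg(2)
im,d=bot.camera('side');W=wimg('side',d)
for n,(x,y) in dict(pink=(.548,.1),blue=(.6215,.118)).items():
    m=boxpts(W,(x-.03,y-.03),(x+.03,y+.03),.05,.12);print(n,m.sum(),np.percentile(W[m][:,2],[50,90,97]).round(4))
a=np.radians(14.2);ex=np.array([np.cos(a),np.sin(a)]);ey=np.array([-np.sin(a),np.cos(a)])
b=np.array([.5845,.1088])-.147*ey;print('box',b.round(4))
h=b+.075*ex;print('hinge',h.round(4),'bar expected',(h-.205*ex).round(4))
for c in('top','side'):
    d=np.load(f'{c}0.npy');W=wimg(c,d);q=(W[...,:2]-h);s=-(q@ex);y=q@ey
    m=(s>.17)&(s<.235)&(abs(y)<.035)&(W[...,2]>.07)&(W[...,2]<.1);print(c,m.sum(),'bar s',np.percentile(s[m],[5,50,95]).round(4),'z',np.percentile(W[m][:,2],[5,50,95]).round(4),'xy centroid',onplane(c,uvs(m).mean(0),.087)[0].round(4))
    m=(s>.15)&(s<.235)&(abs(y)<.09)&(W[...,2]>.07)&(W[...,2]<.1);m&=(s>.165);print(' y-range',np.percentile(y[m],[1,50,99]).round(4))
```

```text
avg tcp [0.6218 0.1171 0.2646] std [0.0003 0.0001 0.0006]
pink 179 [0.0761 0.0809 0.0826]
blue 179 [0.0755 0.0813 0.0834]
box [ 0.6206 -0.0337]
hinge [ 0.6933 -0.0153] bar expected [ 0.4945 -0.0656]
top 91 bar s [0.2    0.2048 0.209 ] z [0.0831 0.0889 0.0935] xy centroid [ 0.495  -0.0657  0.087 ]
 y-range [-0.0539  0.0003  0.0546]
side 68 bar s [0.2029 0.2075 0.2119] z [0.0823 0.0868 0.0915] xy centroid [ 0.4922 -0.0684  0.087 ]
 y-range [-0.0576 -0.0068  0.051 ]
```

Run:
```python
from h import *
plan((.4945,-.0656,.15),(.4945,-.0656,.084),yaw=14.2)
```

```text
clk 19.65 tcp [0.6212 0.117  0.2633] yaw 14.26 turn 0.1 w 0.058 F [-1.2  0.1  0.3] j [ 0.19  0.53  0.32  1.37 -0.    1.51]
[-145.8, -167.6, 59.7]
[-145.8, -167.5, 125.7]
```

step_arm:
  rows:
    - [[-30,-34,0],0]
    - [[-60,-68,0],0]
    - [[-90,-102,10],0]
    - [[-120,-136,30],0]
    - [[-146,-167,50],0]
    - [[-146,-167,60],0]
    - [[-146,-167,60],0]
    - [[-146,-167,60],0]
  claw: 0.1

```text
clock: 20.65
eef_pos: [0.4968, -0.0648, 0.205]
tool_rot: [0.613, 0.79, 0.0, 0.0]
ft_force: [0.0, -0.2, -0.1]
grip_width: 0.0382
grasp_force: 0.0
```

Run:
```python
from h import *
avg(3);plan((.4945,-.0656,.083),yaw=14.2)
im,d=bot.camera('side');cv2.imwrite('pics/v8.png',cv2.resize(im[130:270,240:400,::-1],None,fx=4,fy=4,interpolation=cv2.INTER_CUBIC))
```

```text
avg tcp [ 0.4968 -0.0648  0.2053] std [0.0001 0.     0.0001]
clk 20.8 tcp [ 0.4968 -0.0648  0.2054] yaw 14.34 turn 0.1 w 0.0382 F [ 0.4 -0.3  0.3] j [-0.13  0.31 -0.17  1.09  0.    1.19]
[-0.2, -2.5, 68.4]
```

View pics/v8.png

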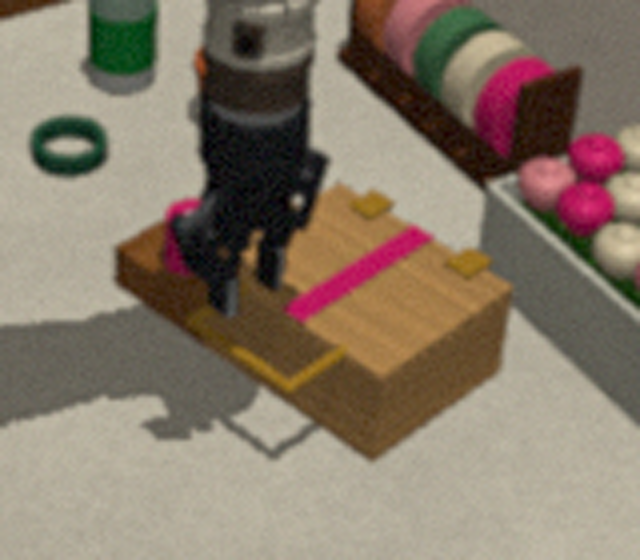

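The half-open gripper stands above the handle bar, with fingers at (225,300) and (270,275). The bar runs (200,315)–(290,390) in the crop. I'm lowering astride it and pinching.

step_arm:
  rows:
    - [[0,-2.5,20],0]
    - [[0,-2.5,40],0]
    - [[0,-2.5,58],0]
    - [[0,-2.5,68],0]
    - [[0,-2.5,68],0]
    - [[0,-2.5,68],0]

```text
clock: 21.6
eef_pos: [0.4941, -0.0661, 0.1376]
tool_rot: [0.614, 0.789, 0.0, 0.001]
ft_force: [-0.2, -0.2, -0.4]
grip_width: 0.0383
grasp_force: 0.0
```

step_arm:
  rows:
    - [[0,0,0],0]
    - [[0,0,0],0]
    - [[0,0,0],0]
    - [[0,0,0],0]
    - [[0,0,0],0]
    - [[0,0,0],0]
  claw: 1

```text
clock: 22.35
eef_pos: [0.493, -0.0664, 0.137]
tool_rot: [0.614, 0.789, -0.001, -0.0]
ft_force: [-3.0, -2.5, 5.4]
grip_width: 0.0077
grasp_force: 58.7
```

Run:
```python
from h import *
avg(2);plan()
print([[[0,round(205*(1-np.cos(t)),1),round(-205*np.sin(t),1)],0] for t in np.radians(np.arange(2.5,61,2.5))])
```

```text
avg tcp [ 0.493  -0.0664  0.1369] std [0. 0. 0.]
clk 22.45 tcp [ 0.493  -0.0664  0.1369] yaw 14.24 turn 0 w 0.0078 F [-4.2 -2.9  5.2] j [-0.13  0.38 -0.27  0.92 -0.    1.19]
[[[0, np.float64(0.2), np.float64(-8.9)], 0], [[0, np.float64(0.8), np.float64(-17.9)], 0], [[0, np.float64(1.8), np.float64(-26.8)], 0], [[0, np.float64(3.1), np.float64(-35.6)], 0], [[0, np.float64(4.9), np.float64(-44.4)], 0], [[0, np.float64(7.0), np.float64(-53.1)], 0], [[0, np.float64(9.5), np.float64(-61.6)], 0], [[0, np.float64(12.4), np.float64(-70.1)], 0], [[0, np.float64(15.6), np.float64(-78.5)], 0], [[0, np.float64(19.2), np.float64(-86.6)], 0], [[0, np.float64(23.2), np.float64(-94.7)], 0], [[0, np.float64(27.5), np.float64(-102.5)], 0], [[0, np.float64(32.1), np.float64(-110.1)], 0], [[0, np.float64(37.1), np.float64(-117.6)], 0], [[0, np.float64(42.4), np.float64(-124.8)], 0], [[0, np.float64(48.0), np.float64(-131.8)], 0], [[0, np.float64(53.9), np.float64(-138.5)], 0], [[0, np.float64(60.0), np.float64(-145.0)], 0], [[0, np.float64(66.5), np.float64(-151.1)], 0], [[0, np.float64(73.2), np.float64(-157.0)], 0], [[0, np.float64(80.2), np.float64(-162.6)], 0], [[0, np.float64(87.4), np.float64(-167.9)], 0], [[0, np.float64(94.9), np.float64(-172.9)], 0], [[0, np.float64(102.5), np.float64(-177.5)], 0]]
```

step_arm:
  rows:
    - [[0,0.2,-9],0]
    - [[0,0.8,-18],0]
    - [[0,1.8,-27],0]
    - [[0,3,-36],0]
    - [[0,5,-44],0]
    - [[0,7,-53],0]
    - [[0,9.5,-62],0]
    - [[0,12.5,-70],0]
    - [[0,12.5,-70],0]

```text
clock: 23.58
eef_pos: [0.5056, -0.0631, 0.2081]
tool_rot: [0.614, 0.789, -0.0, 0.0]
ft_force: [-5.4, -4.6, -0.7]
grip_width: 0.008
grasp_force: 58.4
```

```bash
cat > lid.py <<'E'
from h import *
avg(2);plan()
a=np.radians(14.2);ex=np.array([np.cos(a),np.sin(a)]);ey=np.array([-np.sin(a),np.cos(a)]);h=np.array([.6933,-.0153])
for c in('top','side'):
    im,d=bot.camera(c);cv2.imwrite(f'pics/lid_{c}.png',im[:,:,::-1])
    for r in bot.trace('lid',c)[:1]:
        P=cloud(c,d,r['pixels']);s=-((P[:,:2]-h)@ex);y=(P[:,:2]-h)@ey;z=P[:,2]-.084
        k=(s>0)&(s<.2)&(abs(y)<.085)&(z>-.01)&(np.hypot(s,z)<.145)&(np.hypot(s,z)>.03);s,z=s[k],z[k]
        ang=np.median(np.arctan2(z,s)-np.arcsin(.005/np.hypot(s,z)))
        for _ in range(5):
            rr=z*np.cos(ang)-s*np.sin(ang)-.005; g=abs(rr)<.012; x=s[g]*np.cos(ang)+z[g]*np.sin(ang); ang+=np.sum(x*rr[g])/np.sum(x*x)
        pf=np.polyfit(x,rr[g],1); print(c,round(r['score'],2),k.sum(),g.sum(),'lid deg',np.degrees(ang).round(2),'slope-only',np.degrees(ang+np.arctan(pf[0])).round(2),'off',pf[1].round(4))
E
python3 lid.py
```

```text
avg tcp [ 0.5055 -0.0631  0.2078] std [0. 0. 0.]
clk 23.68 tcp [ 0.5055 -0.0631  0.2078] yaw 14.25 turn 0 w 0.0075 F [-4.5 -4.2 -0.6] j [-0.12  0.32 -0.14  1.1  -0.    1.2 ]
top 0.67 922 922 lid deg 19.97 slope-only 19.38 off 0.0009
side 0.97 660 660 lid deg 18.95 slope-only 19.22 off -0.0005
```

step_arm:
  rows:
    - [[0,3,-8],0]
    - [[0,7,-17],0]
    - [[0,11,-25],0]
    - [[0,15,-32],0]
    - [[0,20,-40],0]
    - [[0,25,-48],0]
    - [[0,30,-55],0]
    - [[0,36,-62],0]
    - [[0,36,-62],0]

```text
clock: 25.0
eef_pos: [0.5405, -0.0542, 0.2706]
tool_rot: [0.614, 0.789, 0.0, 0.0]
ft_force: [-6.1, -3.3, 2.9]
grip_width: 0.0078
grasp_force: 58.8
```

step_arm:
  rows:
    - [[0,6,-6],0]
    - [[0,12,-13],0]
    - [[0,18,-19],0]
    - [[0,25,-26],0]
    - [[0,31,-31],0]
    - [[0,38,-36],0]
    - [[0,46,-41],0]
    - [[0,54,-46],0]
    - [[0,54,-46],0]

```text
clock: 26.12
eef_pos: [0.5934, -0.0407, 0.3171]
tool_rot: [0.614, 0.789, 0.001, 0.001]
ft_force: [-5.5, -4.0, 4.3]
grip_width: 0.0079
grasp_force: 59.4
```

```bash
python3 lid.py
```

```text
avg tcp [ 0.5932 -0.0408  0.317 ] std [0.0001 0.     0.    ]
clk 26.23 tcp [ 0.5931 -0.0408  0.317 ] yaw 14.26 turn 0 w 0.008 F [-4.3 -2.8  3.7] j [-0.07  0.43  0.3   1.44  0.    1.25]
top 0.45 106 106 lid deg 60.4 slope-only 59.18 off 0.0021
side 0.95 544 544 lid deg 55.4 slope-only 59.64 off -0.0077
```

Run:
```python
import cv2
im=cv2.imread('pics/lid_side.png');cv2.imwrite('pics/v9.png',cv2.resize(im[100:280,200:440],None,fx=3.2,fy=3.2,interpolation=cv2.INTER_CUBIC))
```

```text
(no output)
```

View pics/v9.png

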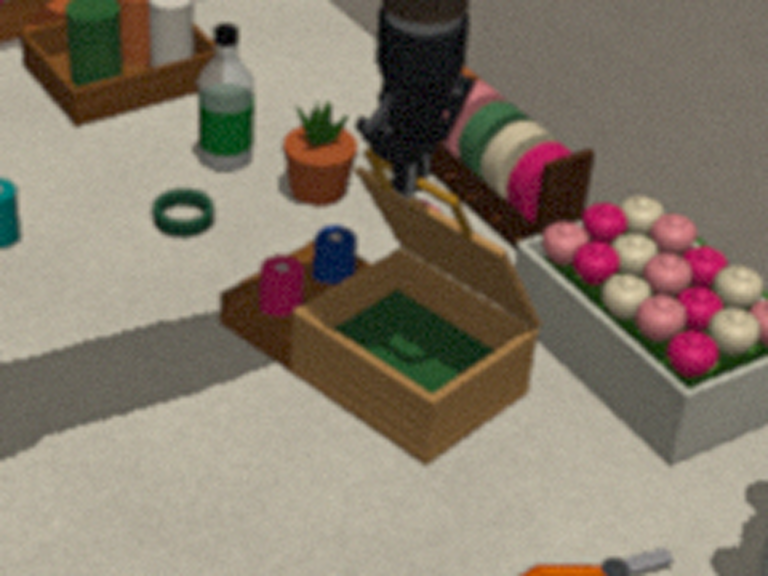

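The lid is held open at about 60°: the side view sees its underside, with a slope of 59.6°. The handle is pinched at (405,180), pink (282,285) and blue (335,255) stand in their pockets, and the other things visible in this view are undisturbed. I'm handing in.

```bash
python3 -c "
from workcell import bot
print(bot.job_done())"
```

```text
the job is handed in; nothing more can be done
None
```

I handed the job in at about 26 s of the 72 s allowed: the pink jar is down in the front pocket, the blue one in the rear pocket (second try, after it caught the rim), and the gripper is holding the lid open at about 60° (59–61° measured).

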